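Clear the bench pad: shut the kit drawer, hold the loaded tube rack

TASK

I need to change the absorbent pad on the bench. First get the open kit drawer out of the way by pushing it fully home until it drops into its catch; then pick up the orange rack of sample tubes and hold it level and still in the air, at least 10 cm above the pad, so I can swap the pad underneath. Finish while still holding the rack up, with all four tubes seated in it, and leave the gel tank, beaker and bottle standing where they are.

Things in the scene. Friction and masses are not known exactly. Their poses are not given: they have to be found in the camera images.
- kit_cabinet: White steel bench-top cabinet with two blue drawer fronts, fixed; place and yaw vary. 250 mm wide (its y), 220 mm deep (its x, -110 to +110), 150 mm high; origin: centre of its underside on the bench. Its front looks along its own -x. A pipette-tip box stands on the rear of the top (from x = +12 mm back, 60 mm tall). The lower drawer stays shut.
- kit_drawer (a joint): Opening of the upper drawer, m: 0 = fully home, grows as it comes out along the cabinet's -x, at most 0.13; starts 0.06 to 0.12. Slides with under 1 N of friction. A sprung roller catch resists from 16 to 8 mm open (about 6 N at first); past 5 mm it draws the drawer home and keeps it there. Short of that it stays where it is left. Rigid stop at 0.
- drawer_face (a point): Point on the outer face of the upper drawer's flat front, mid-width, 125 mm above the bench; moves with the drawer; axes as the cabinet's. The panel is 246 mm wide, 74 to 144 mm above the bench; shut, its face is 128 mm in front of the cabinet's origin. A ledge pull 100 mm wide stands 14 mm out of it, 82 to 90 mm above the bench; above that it is plain, free to push from in front.
- pad: White quilted absorbent pad with a blue border, 300 mm (x) by 440 mm (y), 3 mm thick, fixed to the bench; origin: centre of its underside. The rack stands on it.
- rack: Loose orange tube rack, 124 mm long (its x), 52 mm wide (its y), 44 mm high, about 0.2 kg with tubes, standing on the pad; origin: centre of its underside, z up. Two rows of five square cells. Flat side skirts along both long sides, 18 to 44 mm above its underside, can be gripped across the 52 mm width at mid-length. Tubes reach 61 mm above its underside.
- tube0: Loose 5 mL sample tube, 16.5 mm in diameter, 57 mm tall, with a red cap, about 12 g, standing in a cell of the rack with 1 mm play all round; origin: centre of its foot, at the rack's x, y = -46, -11.5 mm and 4 mm above its underside.
- tube1: Loose 5 mL sample tube, 16.5 mm in diameter, 57 mm tall, with a blue cap, about 12 g, standing in a cell of the rack with 1 mm play all round; origin: centre of its foot, at the rack's x, y = -23, +11.5 mm and 4 mm above its underside.
- tube2: Loose 5 mL sample tube, 16.5 mm in diameter, 57 mm tall, with a yellow cap, about 12 g, standing in a cell of the rack with 1 mm play all round; origin: centre of its foot, at the rack's x, y = +23, -11.5 mm and 4 mm above its underside.
- tube3: Loose 5 mL sample tube, 16.5 mm in diameter, 57 mm tall, with a green cap, about 12 g, standing in a cell of the rack with 1 mm play all round; origin: centre of its foot, at the rack's x, y = +46, +11.5 mm and 4 mm above its underside.
- gel_tank: Bystander: loose blue acrylic electrophoresis tank, 190 mm (its x) by 115 mm (its y), 70 mm high, posts to 90 mm; origin: centre of its underside on the bench.
- beaker: Bystander: loose clear glass beaker, 72 mm in diameter, 92 mm high; origin: centre of its underside on the bench.
- reagent_bottle: Bystander: loose bottle with a blue cap, 66 mm in diameter, 135 mm high; origin: centre of its underside on the bench.
Things that resemble listed ones, but are neither listed nor needed, are in the scene too. Several things look just like the rack: the one meant starts farthest to the robot's right.

How it is judged:
By the outcome, as a careful person would: the job done as asked, in the order asked, and still so for the second after the job is handed in, while the arm keeps its last pose, push and grip.
It also fails if it takes over 64 s, if anything falls off the work surface, if the arm or the gripper's body presses on something with over 40 N, if the wrist force passes 120 N, or if a joint passes its speed limit or range.

ROBOT

A 6-joint arm with a two-finger parallel gripper is mounted at the origin on the work surface. World frame = base frame: x ahead of the robot, y to its left, z up, the work surface at z = 0. Lengths are in m, angles in rad, forces in N, time in s.
With the tool pointing down it reaches from about 0.375 to 0.9 m from the base axis. Payload 3.1 kg.
Tool frame: the origin (TCP) lies midway between the tips of the shut fingers; the grasp point (between the pads) lies 19 mm behind it; z points along the fingers, y is the line along which they close (so a half turn about z gives the same grasp; the last joint's range is limited). The gripper opens to 85 mm and grips with 20 to 120 N. Pads are 22 mm wide; open, the fingers measure 114 mm over their backs; the gripper's body (76 mm by 85 mm) begins 54 mm behind the grasp point. The pads swing forward as they close: fully open they stand 13 mm farther back than shut.
Start: joints at [-1.375, 0.527, 1.433, -0, 1.181, -0.178], TCP at [0.228, -0.582, 0.231] pointing down, gripper open.
Joint ranges: [-3.08, 3.08], [-0.75, 2.2], [0.22, 2.44], [-1.43, 4.57], [0, 2.65], [-2.85, 2.85]. Speed limits (rad/s): [2.79, 2.79, 3.14, 3.14, 3.14, 3.14].

INTERFACE

Orientations are given as a unit quaternion [x, y, z, w].
In Python, from station import manip gives the robot as it stands. The module is installed in compiled form; this text tells all that it offers.
- The arm moves only by the tool apply_moves, never from a script. Its arguments are lists of equal length, an entry for each row: "claw": the gripper's target within -1 to 1 (fully open at 1, half-way at 0, shut at -1); "travel": the shift along the tool's x, y, z scaled (see below), a list of three; "turn": the turn, a rotation vector about the tool's x, y, z scaled (see below), a list of three. In form: {"claw": [claw, ...], "travel": [[dx, dy, dz], ...], "turn": [[rx, ry, rz], ...]}. A call has 1 to 5 rows; each row is the pose to reach, as a shift and turn from the pose commanded when the call began, along the tool's axes at that moment, turning the shorter way round; what a row does not reach only later rows make up. The controller multiplies each number of a shift by 800 mm and each number of a turn by 180 degrees. A row lasts 1/12 s, in which the tool goes at most 41.7 mm and 7.16 degrees, less where a joint would pass 70% of its speed; a pose out of reach is approached as far as the arm can. A call with a number of a shift or a turn outside -1 to 1 is refused whole. A call with a gripper value outside its range is refused whole. The fingers move at their own pace and stop on an object; "newtons" is the grip in N (left out, the last holds). Time passes only in rows, so rows that repeat a pose let the fingers close. It gives the time, the measured TCP pose, the force, the opening and the grip force at its end, in the units of the state.
- manip.sense(): the state, without advancing time (a new reading comes with each control period).
- manip.snapshot(name): name is "scene" or "top" or "wrist"; returns a dict with "pixels" (384x512x3 uint8, red, green, blue), "depth" (384x512 float32, m along the optical axis (not along the pixel's ray), 0 where there is no reading), "intrinsics" (3x3 intrinsics, pixels), "k1" (the pictures are not rectified: a ray, as slopes to the right and down, at radius r is drawn at 1 + k1 r^2 times it, then the intrinsics apply), "R" (3x3) and "t" (3): a world point X has camera coordinates R X + t. Camera axes: x right, y down, z forward; pixel columns grow to the right and rows downward; lengths in m; the calibration is good to about 2 mm. A picture is of the moment at which its call begins.
- manip.sign_off(): hands the job in; it is judged then, once.
The state is a dict: "t": time; "q": joint angles; "qd": joint speeds; "tau": joint torques, N m; "tcp_pos": TCP position; "tool_rot": TCP orientation; "force": force on the tool from outside, world axes, zero at the start; "ft_torque": the same for the moment, N m; "finger_gap": opening from 0.0 (shut) to 1.0 (fully open); "gripper_force": force on a finger pad.
Only numpy, scipy, OpenCV 4.12 (cv2) and the standard library are available. Lean on these libraries where they do the work, as an engineer would, in place of code of your own. Each camera call takes 0.05 s, during which the arm holds its last target. There are 200 camera calls.

## Working session

There is one attempt and no reset: what is moved stays moved. The work goes in short steps, Python scripts to look and compute and a tool call to move; the robot and the scene stay as the last step left them, time stands still between calls to the robot, and variables do not carry over. Pictures are saved under pics/ and viewed, at most 10 in all, crops included, and the job is handed in when it is done.

Besides the shell and the picture viewer there is one more tool, called after ">>>" as a command line: name --argument value ..., lists and objects as JSON in quotes. apply_moves: Moves the arm, as the interface text tells. Shifts and turns lie within -1 to 1; 1 stands for 800 mm of shift or 180 degrees of turn. Its arguments: {"type":"object","properties":{"claw":{"type":"array","items":{"type":"number"}},"travel":{"type":"array","items":{"type":"array","items":{"type":"number"}}},"turn":{"type":"array","items":{"type":"array","items":{"type":"number"}}},"newtons":{"type":"number"}},"required":["claw","travel","turn"]}

```bash
mkdir -p pics; cat > h.py <<'E'
import numpy as np, cv2
from station import manip
def snap(n):
    s=manip.snapshot(n); return s
def save(s,name): cv2.imwrite('pics/'+name, s['pixels'][:,:,::-1])
def world(s,u,v,d=None,z=None):
    K=s['intrinsics'];x=(u-K[0][2])/K[0][0];y=(v-K[1][2])/K[1][1]
    a,b=x,y
    for _ in range(10):
        f=1+s['k1']*(a*a+b*b);a=x/f;b=y/f
    ray=np.array([a,b,np.ones_like(a)]) ; R=np.array(s['R']);t=np.array(s['t'])
    c=-R.T@t; r=R.T@ray
    if z is not None: d=(z-c[2])/r[2]
    return (c[:,None]+r*d).T if np.ndim(d) else c+r*d
E
python3 - <<'E'
from h import *
for n in ('scene','top'):
    s=snap(n); save(s,n+'0.png'); np.savez(n+'0.npz',**s); print(n,np.round(-np.array(s['R']).T@s['t'],3),s['k1'])
print(manip.sense())
E
```

```text
scene [ 1.486 -0.083  0.862] -0.1265376981333963
top [ 0.388 -0.003  1.082] -0.09569245950893424
{'t': 0.1, 'q': array([-1.37545686e+00,  5.28392267e-01,  1.43378086e+00, -6.02377140e-06,
        1.18140947e+00, -1.78508048e-01]), 'qd': array([-0.00043897, -0.00190888, -0.00492123,  0.00118747,  0.00016774,
        0.00198548]), 'tau': array([ 8.65905167e-05, -4.43304992e+01, -1.78585875e+01, -3.28732513e-04,
        3.86620959e-03,  1.04823124e-05]), 'tcp_pos': array([ 0.22814289, -0.58117434,  0.23041764]), 'tool_rot': array([ 9.82579864e-01,  1.85838159e-01, -1.11584824e-05, -9.94913258e-04]), 'force': array([0.51894465, 0.89704178, 0.16631398]), 'ft_torque': array([-0.024195  , -0.02157696, -0.05298933]), 'gripper_force': 0.0, 'finger_gap': 0.9937778823110189}
```

View pics/scene0.png

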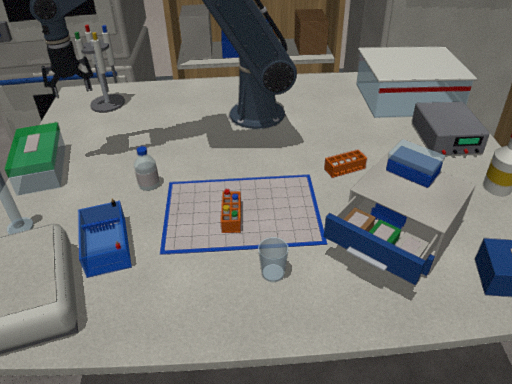

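View pics/top0.png

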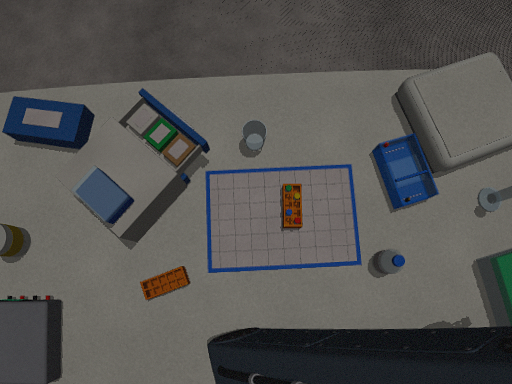

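The top view (up = +x, left = +y) shows the pad at (283,218) with the tube-filled rack at (291,206). The drawer front runs from (142,92) to (207,150) and faces up and right. The beaker is at (255,137), the tank at (405,170) and the bottle at (390,262).

Rack candidates are the orange rack with tubes on the pad at (291,206) and the empty orange rack at (165,283). The one farthest right is (291,206), and it also has the tubes and stands on the pad.

```bash
cat > m.py <<'E'
from h import *
class S(dict): pass
s=dict(np.load('top0.npz')); P=s['pixels']; hsv=cv2.cvtColor(P,cv2.COLOR_RGB2HSV); D=s['depth']
vv,uu=np.mgrid[:384,:512]
W=world(s,uu.ravel().astype(float),vv.ravel().astype(float),d=D.ravel()).reshape(384,512,3)
blue=(hsv[...,0]>100)&(hsv[...,0]<125)&(hsv[...,1]>140)
m=blue&(uu>130)&(uu<212)&(vv>80)&(vv<156)&(W[...,2]>.13)
p=W[m]; print('front n',len(p),'z',np.percentile(p[:,2],[5,50,95]))
r=cv2.minAreaRect((p[:,:2]*1000).astype(np.float32)); print('front rect mm',r, cv2.boxPoints(r))
o=((hsv[...,0]<14))&(hsv[...,1]>150)
for nm,reg in (('rack',(uu>270)&(uu<315)&(vv>170)&(vv<240)),('decoy',(uu>130)&(uu<200)&(vv>255)&(vv<310))):
    m=(o|(hsv[...,1]>150) if nm=='rack' else o)&reg&(W[...,2]>.03)&(W[...,2]<.075)
    p=W[m]; r=cv2.minAreaRect((p[:,:2]*1000).astype(np.float32)); print(nm,len(p),np.percentile(p[:,2],[5,50,95]),r)
for nm,reg in (('beaker',(uu>235)&(uu<275)&(vv>110)&(vv<165)),('tank',(uu>365)&(uu<440)&(vv>130)&(vv<215)),('bottle',(uu>365)&(uu<410)&(vv>240)&(vv<280))):
    m=reg&(W[...,2]>.03); p=W[m&(D>0)]
    print(nm,len(p),p.min(0) if len(p) else 0,p.max(0) if len(p) else 0)
print('beaker rim',world(s,254.,128.,z=.092),world(s,244,128,z=.092),world(s,266,128,z=.092))
cv2.imwrite('pics/crop.png',cv2.resize(P[80:250,100:330,::-1],None,fx=3.4,fy=3.4,interpolation=cv2.INTER_CUBIC))
E
python3 m.py
```

```text
front n 557 z [0.1363334  0.14326481 0.14612978]
front rect mm ((807.9679565429688, 210.21395874023438), (242.8889617919922, 18.485570907592773), 46.84910583496094) [[718.16626  127.934875]
 [731.65247  115.292175]
 [897.76965  292.49304 ]
 [884.28345  305.13574 ]]
rack 505 [0.03884455 0.04613771 0.06471818] ((566.8392333984375, -108.57325744628906), (51.28068161010742, 120.84568786621094), 86.5109634399414)
decoy 348 [0.03429428 0.04272193 0.04578836] ((367.5140075683594, 255.64816284179688), (52.12786102294922, 124.20393371582031), 19.050792694091797)
beaker 410 [ 0.73801346 -0.04574509  0.03050597] [0.80862862 0.02268231 0.0963129 ]
tank 2602 [ 0.54754946 -0.55111195  0.03000706] [ 0.77515904 -0.36842191  0.11125951]
bottle 595 [ 0.36275571 -0.39026046  0.03031465] [ 0.42691862 -0.3272578   0.13765012]
beaker rim [ 0.78306568 -0.01195977  0.092     ] [0.78449966 0.01619664 0.092     ] [ 0.78138181 -0.04573566  0.092     ]
```

View pics/crop.png

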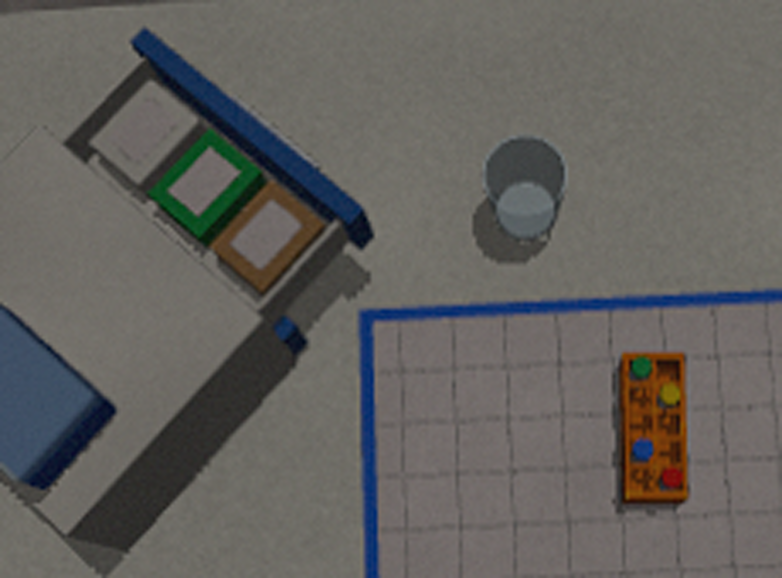

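The crop confirms that the rack on the pad carries red, blue, yellow and green tubes. It lies with its long axis nearly along x, at (0.567, -0.109), and its size matches the 124 x 52 mm given. Next I'll get the cabinet's front line and work out the first move.

```bash
cat >> h.py <<'E'
def go(x,y,z,yaw):
    from scipy.spatial.transform import Rotation as Ro
    s=manip.sense(); R=Ro.from_quat(s['tool_rot']); c=np.cos(np.radians(yaw)); n=np.sin(np.radians(yaw))
    T=Ro.from_matrix(np.array([[c,n,0],[n,-c,0],[0,0,-1]]))
    d=np.array([x,y,z])-s['tcp_pos']
    print('t',round(s['t'],2),'pos',s['tcp_pos'].round(4),'F',s['force'].round(1),'q',s['q'].round(2),'rows',round(np.linalg.norm(d)/.0417,1))
    print('travel',(R.inv().apply(d)/.8).round(4),'turn',((R.inv()*T).as_rotvec()/np.pi).round(4))
E
cat > m2.py <<'E'
exec(open('m.py').read().split("o=((hsv")[0])
n=np.array([.7295,-.684]); l=np.array([.684,.7295])
m=(abs(W[...,2]-.15)<.006)&(uu>60)&(uu<200)&(vv>100)&(vv<245)&~blue&(hsv[...,1]<80)
p=W[m][:,:2]; a=p@n;b=p@l
print('cab top n',np.percentile(a,[1,50,95,98,99.5]),'l',np.percentile(b,[.5,50,99.5]))
q=W[blue&(uu>130)&(uu<212)&(vv>80)&(vv<156)&(W[...,2]>.13)][:,:2]
print('face n',np.percentile(q@n,[2,50,98]),'l',np.percentile(q@l,[.5,50,99.5]))
go(.823,.155,.28,46.85)
E
python3 m2.py
```

```text
front n 557 z [0.1363334  0.14326481 0.14612978]
front rect mm ((807.9679565429688, 210.21395874023438), (242.8889617919922, 18.485570907592773), 46.84910583496094) [[718.16626  127.934875]
 [731.65247  115.292175]
 [897.76965  292.49304 ]
 [884.28345  305.13574 ]]
cab top n [0.12168875 0.25698447 0.33094043 0.33605837 0.33871275] l [0.58304052 0.70687125 0.83202336]
face n [0.43715824 0.44534649 0.45411636] l [0.58511259 0.69981242 0.82642127]
t 0.1 pos [ 0.2281 -0.5812  0.2304] F [0.5 0.9 0.2] q [-1.38  0.53  1.43 -0.    1.18 -0.18] rows 22.7
travel [ 1.0283 -0.5852 -0.0605] turn [-0.0006 -0.0002 -0.1413]
```

>>> apply_moves --claw '[-1,-1,-1,-1,-1]' --travel '[[0.205,-0.117,-0.06],[0.205,-0.117,-0.06],[0.205,-0.117,-0.06],[0.205,-0.117,-0.06],[0.205,-0.117,-0.06]]' --turn '[[0,0,0],[0,0,0],[0,0,0],[0,0,0],[0,0,0]]'

```text
t: 0.52
tcp_pos: [0.3483, -0.4316, 0.2798]
tool_rot: [0.982, 0.186, 0.0, -0.001]
force: [0.2, 0.1, 0.1]
finger_gap: 0.298
gripper_force: 0.0
```

>>> apply_moves --claw '[-1,-1,-1,-1,-1]' --travel '[[0.205,-0.117,0],[0.205,-0.117,0],[0.205,-0.117,0],[0.205,-0.117,0],[0.205,-0.117,0]]' --turn '[[0,0,0],[0,0,0],[0,0,0],[0,0,0],[0,0,0]]'

```text
t: 0.93
tcp_pos: [0.4669, -0.2837, 0.279]
tool_rot: [0.982, 0.187, 0.0, -0.001]
force: [-0.0, -0.7, 0.4]
finger_gap: -0.002
gripper_force: 0.0
```

>>> apply_moves --claw '[-1,-1,-1,-1,-1]' --travel '[[0.205,-0.117,0],[0.205,-0.117,0],[0.205,-0.117,0],[0.205,-0.117,0],[0.205,-0.117,0]]' --turn '[[0,0,-0.14],[0,0,-0.14],[0,0,-0.14],[0,0,-0.14],[0,0,-0.14]]'

```text
t: 1.35
tcp_pos: [0.5857, -0.1368, 0.2789]
tool_rot: [0.917, 0.398, 0.001, -0.001]
force: [-1.4, -0.6, 0.0]
finger_gap: -0.001
gripper_force: 0.0
```

```bash
python3 -c "
from h import *
go(.823,.155,.28,46.85)"
```

```text
t 1.35 pos [ 0.5857 -0.1368  0.2789] F [-1.4 -0.6  0. ] q [-0.42  0.45  1.44  0.    1.26  0.34] rows 9.0
travel [ 0.469  -0.0324 -0.0006] turn [-0.0002 -0.0005  0.0004]
```

>>> apply_moves --claw '[-1,-1,-1,-1,-1]' --travel '[[0.235,-0.016,0],[0.235,-0.016,0],[0.235,-0.016,0],[0.235,-0.016,0],[0.235,-0.016,0]]' --turn '[[0,0,0],[0,0,0],[0,0,0],[0,0,0],[0,0,0]]'

```text
t: 1.77
tcp_pos: [0.7055, 0.0091, 0.2785]
tool_rot: [0.918, 0.397, 0.001, -0.001]
force: [0.1, -0.6, 0.1]
finger_gap: 0.001
gripper_force: 0.0
```

>>> apply_moves --claw '[-1,-1,-1,-1,-1]' --travel '[[0.234,-0.016,0],[0.234,-0.016,0],[0.234,-0.016,0],[0.234,-0.016,0],[0.234,-0.016,0]]' --turn '[[0,0,0],[0,0,0],[0,0,0],[0,0,0],[0,0,0]]'

```text
t: 2.18
tcp_pos: [0.8241, 0.1545, 0.2775]
tool_rot: [0.918, 0.397, 0.0, -0.001]
force: [-1.2, -0.7, 0.0]
finger_gap: -0.001
gripper_force: 0.0
```

```bash
python3 -c "
from h import *
go(.823,.155,.105,46.85)
s=snap('wrist');save(s,'w1.png')"
```

```text
t 2.18 pos [0.8241 0.1545 0.2775] F [-1.2 -0.7  0. ] q [0.05 0.83 0.69 0.   1.62 0.81] rows 4.1
travel [-0.0008 -0.0011  0.2156] turn [-0.0005 -0.0004 -0.0002]
```

View pics/w1.png

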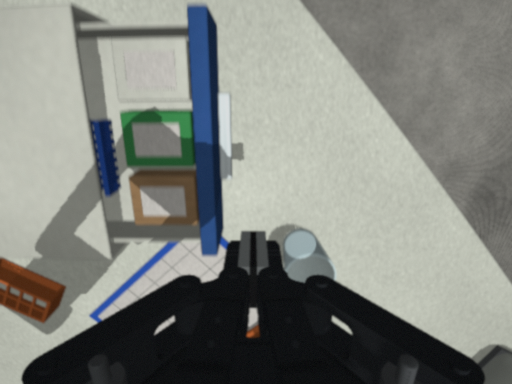

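The wrist view shows the panel running from (203,10) to (210,250), with the fingers in front of it near (253,240) and the beaker at (305,250). I'll check the panel and beaker positions in this view's calibration before descending.

```bash
python3 -c "
from h import *
s=snap('wrist');n=np.array([.7295,-.684]); l=np.array([.684,.7295])
for u,v,z in ((190,8,.144),(215,8,.144),(203,252,.144),(217,252,.144),(305,262,.092),(331,270,.092)):
    w=world(s,u,v,z=z); print(u,v,w.round(3),'n',(w[:2]@n).round(3),'l',(w[:2]@l).round(3))
"
```

```text
190 8 [0.89  0.306 0.144] n 0.44 l 0.832
215 8 [0.905 0.291 0.144] n 0.461 l 0.832
203 252 [0.728 0.134 0.144] n 0.439 l 0.596
217 252 [0.739 0.124 0.144] n 0.454 l 0.596
305 262 [0.787 0.016 0.092] n 0.563 l 0.55
331 270 [ 0.804 -0.017  0.092] n 0.599 l 0.537
```

>>> apply_moves --claw '[-1,-1,-1,-1,-1]' --travel '[[0,0,0.05],[0,0,0.1],[0,0,0.15],[0,0,0.2],[0,0,0.215]]' --turn '[[0,0,0],[0,0,0],[0,0,0],[0,0,0],[0,0,0]]'

```text
t: 2.7
tcp_pos: [0.8169, 0.1478, 0.098]
tool_rot: [0.919, 0.395, -0.008, -0.003]
force: [-2.0, -1.0, -2.7]
finger_gap: 0.004
gripper_force: 0.0
```

>>> apply_moves --claw '[-1,-1,-1,-1,-1]' --travel '[[0,-0.01,0],[0,-0.02,0],[0,-0.03,0],[0,-0.04,0],[0,-0.05,0]]' --turn '[[0,0,0],[0,0,0],[0,0,0],[0,0,0],[0,0,0]]'

```text
t: 3.12
tcp_pos: [0.7953, 0.1778, 0.1116]
tool_rot: [0.918, 0.396, 0.003, 0.001]
force: [0.4, -0.2, 1.2]
finger_gap: 0.001
gripper_force: 0.5
```

>>> apply_moves --claw '[-1,-1,-1,-1,-1]' --travel '[[0,-0.01,0],[0,-0.02,0],[0,-0.03,0],[0,-0.04,0],[0,-0.05,0]]' --turn '[[0,0,0],[0,0,0],[0,0,0],[0,0,0],[0,0,0]]'

```text
t: 3.53
tcp_pos: [0.7641, 0.2051, 0.1074]
tool_rot: [0.918, 0.396, 0.0, 0.0]
force: [1.1, -0.3, -0.1]
finger_gap: -0.002
gripper_force: 0.5
```

```bash
python3 -c "
from h import *
go(.823,.155,.105,46.85)
print(manip.sense()['tcp_pos'][:2]@[.7295,-.684])"
```

```text
t 3.53 pos [0.7641 0.2051 0.1074] F [ 1.1 -0.3 -0.1] q [ 0.12  0.89  1.04 -0.    1.22  0.88] rows 1.9
travel [0.0051 0.0965 0.003 ] turn [ 0.     -0.     -0.0013]
0.41710382196334916
```

>>> apply_moves --claw '[-1,-1,-1,-1,-1]' --travel '[[0,-0.008,0],[0,-0.016,0],[0,-0.024,0],[0,-0.03,0],[0,-0.035,0]]' --turn '[[0,0,0],[0,0,0],[0,0,0],[0,0,0],[0,0,0]]'

```text
t: 3.95
tcp_pos: [0.7437, 0.2242, 0.1071]
tool_rot: [0.918, 0.396, -0.0, -0.0]
force: [0.9, -1.4, 0.5]
finger_gap: 0.002
gripper_force: 0.4
```

>>> apply_moves --claw '[-1,-1,-1,-1,-1]' --travel '[[0,-0.003,0],[0,-0.006,0],[0,-0.009,0],[0,-0.012,0],[0,-0.015,0]]' --turn '[[0,0,0],[0,0,0],[0,0,0],[0,0,0],[0,0,0]]'

```text
t: 4.37
tcp_pos: [0.7416, 0.2263, 0.1074]
tool_rot: [0.919, 0.395, 0.004, 0.006]
force: [15.1, -13.1, -7.4]
finger_gap: -0.002
gripper_force: 9.9
```

```bash
python3 -c "
from h import *
go(.823,.155,.105,46.85)
print(manip.sense()['tcp_pos'][:2]@[.7295,-.684])"
```

```text
t 4.37 pos [0.7416 0.2263 0.1074] F [ 15.1 -13.1  -7.4] q [ 0.16  0.86  1.1  -0.01  1.17  0.92] rows 2.6
travel [0.0051 0.1351 0.005 ] turn [ 0.0047 -0.001  -0.0015]
0.38620622282218503
```

```bash
python3 -c "
from h import *
s=snap('top');cv2.imwrite('pics/t2.png',cv2.resize(s['pixels'][80:250,60:260,::-1],None,fx=3.4,fy=3.4,interpolation=cv2.INTER_CUBIC))
go(.823,.155,.105,46.85)
"
```

```text
t 4.42 pos [0.7417 0.2262 0.1074] F [ 11.6 -10.8  -6.8] q [ 0.16  0.86  1.1  -0.01  1.17  0.92] rows 2.6
travel [0.0052 0.1349 0.005 ] turn [ 0.0047 -0.001  -0.0016]
```

View pics/t2.png

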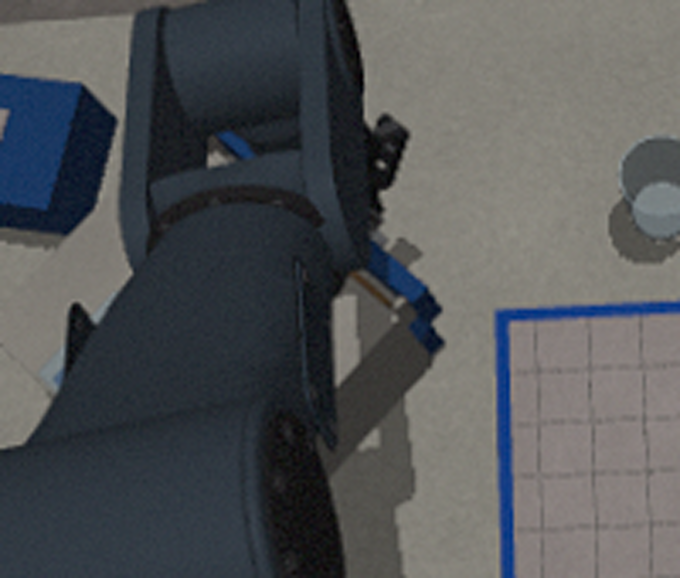

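The drawer has reached the catch. The upper front still stands about 15 mm proud, with a gap visible near (385,290), so I'll keep pushing.

>>> apply_moves --claw '[-1,-1,-1,-1,-1]' --travel '[[0,-0.002,0],[0,-0.004,0],[0,-0.006,0],[0,-0.008,0],[0,-0.01,0]]' --turn '[[0,0,0],[0,0,0],[0,0,0],[0,0,0],[0,0,0]]'

```text
t: 4.83
tcp_pos: [0.7319, 0.2352, 0.1071]
tool_rot: [0.919, 0.394, 0.001, 0.001]
force: [0.6, 1.5, -0.3]
finger_gap: -0.0
gripper_force: 0.2
```

```bash
python3 -c "
from h import *
go(.823,.155,.105,46.85)
s=manip.sense();print(s['tcp_pos'][:2]@[.7295,-.684],s['ft_torque'],s['tau'].round(1))"
```

```text
t 4.83 pos [0.7319 0.2352 0.1071] F [ 0.6  1.5 -0.3] q [ 0.17  0.85  1.12 -0.    1.17  0.93] rows 2.9
travel [0.0058 0.1515 0.003 ] turn [ 0.0007 -0.0005 -0.0023]
0.37309324363561575 [-0.0126098  -0.09246053 -0.01328853] [ -0.5 -57.  -17.5  -0.1   0.1  -0. ]
```

The catch gave way. I'll push gently on to the rigid stop to confirm, then back off.

>>> apply_moves --claw '[-1,-1,-1,-1,-1]' --travel '[[0,-0.003,0],[0,-0.006,0],[0,-0.009,0],[0,-0.011,0],[0,-0.011,0]]' --turn '[[0,0,0],[0,0,0],[0,0,0],[0,0,0],[0,0,0]]'

```text
t: 5.25
tcp_pos: [0.7306, 0.2365, 0.1075]
tool_rot: [0.918, 0.395, 0.005, 0.008]
force: [15.9, -15.6, -7.5]
finger_gap: -0.003
gripper_force: 10.6
```

>>> apply_moves --claw '[-1,-1,-1,-1,-1]' --travel '[[0,0.015,0],[0,0.03,0],[0,0.06,0],[0,0.1,0],[0,0.1,-0.05]]' --turn '[[0,0,0],[0,0,0],[0,0,0],[0,0,0],[0,0,0]]'

```text
t: 5.67
tcp_pos: [0.778, 0.1833, 0.1319]
tool_rot: [0.919, 0.394, -0.011, -0.003]
force: [-1.4, -1.5, -3.9]
finger_gap: 0.004
gripper_force: 0.0
```

>>> apply_moves --claw '[1,1,1,1,1]' --travel '[[0,0,-0.05],[0,0,-0.1],[0,0,-0.15],[0,0,-0.18],[0,0,-0.18]]' --turn '[[0,0,0],[0,0,0],[0,0,0],[0,0,0],[0,0,0]]'

```text
t: 6.08
tcp_pos: [0.7843, 0.19, 0.3012]
tool_rot: [0.918, 0.396, 0.007, 0.002]
force: [0.1, 0.2, 2.0]
finger_gap: 0.706
gripper_force: 0.0
```

```bash
python3 -c "
from h import *
go(.567,-.109,.26,-3.5)
s=snap('wrist');n=np.array([.7295,-.684])
save(s,'w3.png')"
```

```text
t 6.08 pos [0.7843 0.19   0.3012] F [0.1 0.2 2. ] q [0.1  0.75 0.8  0.   1.58 0.86] rows 8.9
travel [-0.4589  0.0584  0.0466] turn [ 0.0009 -0.0047  0.2788]
```

View pics/w3.png

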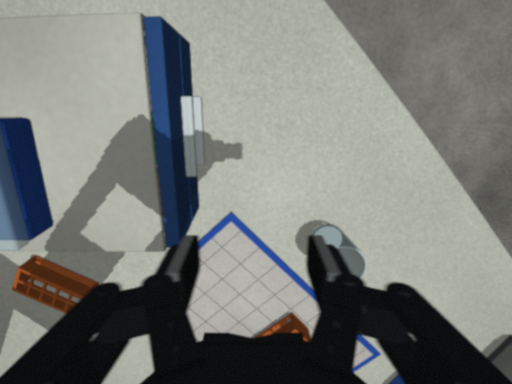

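The drawer is home: the panel at (165,130) is flush with the cabinet front. Next I'll move over the rack.

>>> apply_moves --claw '[1,1,1,1,1]' --travel '[[-0.23,0.029,0.02],[-0.23,0.029,0.02],[-0.23,0.029,0.02],[-0.23,0.029,0.02],[-0.23,0.029,0.02]]' --turn '[[0,0,0.19],[0,0,0.19],[0,0,0.19],[0,0,0.19],[0,0,0.19]]'

```text
t: 6.55
tcp_pos: [0.667, 0.0363, 0.2728]
tool_rot: [0.995, 0.105, -0.004, -0.0]
force: [0.2, 0.3, 0.3]
finger_gap: 1.0
gripper_force: 0.0
```

```bash
python3 -c "
from h import *
go(.567,-.109,.26,-3.5)"
```

```text
t 6.55 pos [0.667  0.0363 0.2728] F [0.2 0.3 0.3] q [-0.11  0.55  1.26 -0.    1.34  1.25] rows 4.2
travel [-0.16    0.1517  0.0171] turn [-0.0001  0.0027  0.0861]
```

>>> apply_moves --claw '[1,1,1,1,1]' --travel '[[-0.16,0.152,0.017],[-0.16,0.152,0.017],[-0.16,0.152,0.017],[-0.16,0.152,0.017],[-0.16,0.152,0.017]]' --turn '[[0,0,0.086],[0,0,0.086],[0,0,0.086],[0,0,0.086],[0,0,0.086]]'

```text
t: 6.97
tcp_pos: [0.5682, -0.1102, 0.2595]
tool_rot: [1.0, -0.028, -0.004, -0.0]
force: [0.4, 0.4, 0.5]
finger_gap: 1.001
gripper_force: 0.0
```

```bash
cat > r.py <<'E'
from h import *
s=snap('wrist');save(s,'w4.png');P=s['pixels'];D=s['depth'];hsv=cv2.cvtColor(P,cv2.COLOR_RGB2HSV)
vv,uu=np.mgrid[:384,:512]
W=world(s,uu.ravel().astype(float),vv.ravel().astype(float),d=D.ravel()).reshape(384,512,3)
m=(hsv[...,1]>150)&(hsv[...,0]<14)&(W[...,2]>.040)&(W[...,2]<.055)&(abs(W[...,0]-.567)<.12)&(abs(W[...,1]+.109)<.08)
p=W[m];print(len(p),np.percentile(p[:,2],[5,50,95]),cv2.minAreaRect((p[:,:2]*1000).astype(np.float32)))
go(.567,-.109,.26,-3.5)
E
python3 r.py
```

```text
1500 [0.04446212 0.04649762 0.0478017 ] ((566.5094604492188, -108.5963363647461), (49.90498352050781, 121.66280364990234), 86.84095764160156)
t 7.02 pos [ 0.569  -0.11    0.2598] F [ 0.2  0.2 -0.4] q [-0.38  0.44  1.51 -0.    1.2   1.25] rows 0.1
travel [-0.0025 -0.0011 -0.0003] turn [-0.0003  0.0021  0.0011]
```

View pics/w4.png

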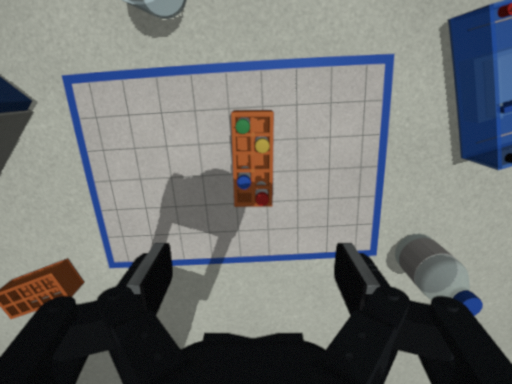

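The rack reads (0.5665, -0.1086) with yaw about -3.2° in this view as well, and its top is at the expected height. I'll level the tool and descend.

>>> apply_moves --claw '[1,1,1,1,1]' --travel '[[-0.003,-0.0015,0.04],[-0.003,-0.0015,0.08],[-0.003,-0.0015,0.12],[-0.003,-0.0015,0.16],[-0.003,-0.0015,0.2]]' --turn '[[0,0.002,0],[0,0.002,0],[0,0.002,0],[0,0.002,0],[0,0.002,0]]'

```text
t: 7.43
tcp_pos: [0.5709, -0.1042, 0.0997]
tool_rot: [1.0, -0.026, 0.003, -0.001]
force: [0.5, -0.3, 0.3]
finger_gap: 1.003
gripper_force: 0.0
```

```bash
python3 -c "
from h import *
go(.5667,-.1087,.011,-3.2)"
```

```text
t 7.43 pos [ 0.5709 -0.1042  0.0997] F [ 0.5 -0.3  0.3] q [-0.37  0.65  1.66  0.    0.83  1.25] rows 2.1
travel [-0.0055  0.0061  0.1109] turn [-0.0005 -0.0017  0.001 ]
```

>>> apply_moves --claw '[1,1,1]' --travel '[[0,0,0],[0,0,0],[0,0,0]]' --turn '[[0,0,0],[0,0,0],[0,0,0]]'

```text
t: 7.68
tcp_pos: [0.572, -0.1054, 0.1025]
tool_rot: [1.0, -0.026, 0.004, 0.0]
force: [0.6, -0.6, 0.2]
finger_gap: 0.999
gripper_force: 0.0
```

```bash
python3 -c "
from h import *
go(.5667,-.1087,.011,-3.2)"
```

```text
t 7.68 pos [ 0.572  -0.1054  0.1025] F [ 0.6 -0.6  0.2] q [-0.38  0.64  1.66  0.    0.84  1.25] rows 2.2
travel [-0.0072  0.0044  0.1144] turn [-0.     -0.0024  0.0011]
```

>>> apply_moves --claw '[1,1,1,1,1]' --travel '[[-0.007,0.0045,0.03],[-0.007,0.0045,0.06],[-0.007,0.0045,0.085],[-0.007,0.0045,0.1],[-0.007,0.0045,0.1]]' --turn '[[0,-0.0024,0],[0,-0.0024,0],[0,-0.0024,0],[0,-0.0024,0],[0,-0.0024,0]]'

```text
t: 8.1
tcp_pos: [0.5657, -0.1091, 0.0213]
tool_rot: [1.0, -0.027, -0.001, -0.0]
force: [-1.2, 0.6, 0.8]
finger_gap: 1.0
gripper_force: 0.0
```

>>> apply_moves --claw '[1,1,1,1]' --travel '[[0,0,0.007],[0,0,0.013],[0,0,0.013],[0,0,0.013]]' --turn '[[0,0,0],[0,0,0],[0,0,0],[0,0,0]]'

```text
t: 8.43
tcp_pos: [0.5661, -0.1095, 0.012]
tool_rot: [1.0, -0.027, -0.0, 0.0]
force: [-0.5, 0.9, -0.1]
finger_gap: 1.0
gripper_force: 0.0
```

```bash
python3 -c "
from h import *
go(.5667,-.1087,.011,-3.2)"
```

```text
t 8.43 pos [ 0.5661 -0.1095  0.012 ] F [-0.5  0.9 -0.1] q [-0.38  0.79  1.7  -0.    0.66  1.24] rows 0.0
travel [ 0.0007 -0.0011  0.0012] turn [0.0001 0.     0.0008]
```

Aligned. I'll close gently at first, then firm up the grip.

>>> apply_moves --claw '[0.5,0.3,0.1,-0.1,-0.2]' --newtons 30 --travel '[[0,0,0],[0,0,0],[0,0,0],[0,0,0],[0,0,0]]' --turn '[[0,0,0],[0,0,0],[0,0,0],[0,0,0],[0,0,0]]'

```text
t: 8.85
tcp_pos: [0.5659, -0.1095, 0.0118]
tool_rot: [1.0, -0.027, -0.0, 0.0]
force: [-0.0, -0.2, 3.5]
finger_gap: 0.602
gripper_force: 33.0
```

>>> apply_moves --claw '[-1,-1,-1,-1,-1]' --newtons 50 --travel '[[0,0,0],[0,0,0],[0,0,0],[0,0,0],[0,0,0]]' --turn '[[0,0,0],[0,0,0],[0,0,0],[0,0,0],[0,0,0]]'

```text
t: 9.27
tcp_pos: [0.5659, -0.1095, 0.0119]
tool_rot: [1.0, -0.027, -0.0, 0.0]
force: [0.3, 0.4, 5.1]
finger_gap: 0.603
gripper_force: 52.7
```

>>> apply_moves --claw '[-1,-1,-1,-1,-1]' --travel '[[0,0,-0.003],[0,0,-0.007],[0,0,-0.012],[0,0,-0.018],[0,0,-0.024]]' --turn '[[0,0,0],[0,0,0],[0,0,0],[0,0,0],[0,0,0]]'

```text
t: 9.68
tcp_pos: [0.5653, -0.1093, 0.0306]
tool_rot: [1.0, -0.027, -0.001, -0.0]
force: [-0.3, 0.8, -2.1]
finger_gap: 0.602
gripper_force: 52.4
```

The opening matches the 52 mm width and the wrist now carries about 2 N. I'll lift smoothly to about 16 cm.

>>> apply_moves --claw '[-1,-1,-1,-1,-1]' --travel '[[0,0,-0.01],[0,0,-0.022],[0,0,-0.036],[0,0,-0.05],[0,0,-0.065]]' --turn '[[0,0,0],[0,0,0],[0,0,0],[0,0,0],[0,0,0]]'

```text
t: 10.1
tcp_pos: [0.5657, -0.1094, 0.0839]
tool_rot: [1.0, -0.027, -0.0, 0.0]
force: [0.4, 0.2, -3.3]
finger_gap: 0.601
gripper_force: 52.4
```

>>> apply_moves --claw '[-1,-1,-1,-1,-1]' --travel '[[0,0,-0.015],[0,0,-0.03],[0,0,-0.045],[0,0,-0.06],[0,0,-0.075]]' --turn '[[0,0,0],[0,0,0],[0,0,0],[0,0,0],[0,0,0]]'

```text
t: 10.52
tcp_pos: [0.5656, -0.1093, 0.1442]
tool_rot: [1.0, -0.027, -0.0, 0.0]
force: [0.4, 0.8, -2.2]
finger_gap: 0.6
gripper_force: 52.4
```

>>> apply_moves --claw '[-1,-1,-1,-1,-1]' --travel '[[0,0,-0.015],[0,0,-0.027],[0,0,-0.036],[0,0,-0.042],[0,0,-0.044]]' --turn '[[0,0,0],[0,0,0],[0,0,0],[0,0,0],[0,0,0]]'

```text
t: 10.93
tcp_pos: [0.5661, -0.1095, 0.1787]
tool_rot: [1.0, -0.027, 0.0, 0.0]
force: [1.1, -0.3, -2.3]
finger_gap: 0.602
gripper_force: 52.4
```

>>> apply_moves --claw '[-1,-1,-1,-1,-1]' --travel '[[0,0,0],[0,0,0],[0,0,0],[0,0,0],[0,0,0]]' --turn '[[0,0,0],[0,0,0],[0,0,0],[0,0,0],[0,0,0]]'

```text
t: 11.35
tcp_pos: [0.5655, -0.1093, 0.1771]
tool_rot: [1.0, -0.027, -0.001, -0.0]
force: [0.1, -0.3, -2.8]
finger_gap: 0.603
gripper_force: 52.4
```

```bash
python3 -c "
from h import *
a=snap('scene')['pixels'];b=snap('wrist')
cv2.imwrite('pics/end.png',np.hstack([cv2.resize(a[130:300,60:480,::-1],(790,320)),])) 
cv2.imwrite('pics/end.png',np.vstack([cv2.resize(a[130:280,130:430,::-1],(600,300)),cv2.resize(b['pixels'][:280,:,::-1],(600,300))]))
go(.5667,-.1087,.17,-3.2)
P=b['pixels'];hsv=cv2.cvtColor(P,cv2.COLOR_RGB2HSV);vv,uu=np.mgrid[:384,:512]
W=world(b,uu.ravel().astype(float),vv.ravel().astype(float),d=b['depth'].ravel()).reshape(384,512,3)
m=(hsv[...,1]>150)&(hsv[...,0]<14)&(W[...,2]>.1)
p=W[m]; A=np.c_[p[:,:2]-p[:,:2].mean(0),np.ones(len(p))]
k=abs(p[:,2]-np.median(p[:,2]))<.006
print(len(p),np.percentile(p,[2,50,98],axis=0).round(3).tolist(),np.degrees(np.linalg.lstsq(A[k],p[k,2],rcond=None)[0][:2]))"
```

```text
t 11.45 pos [ 0.5656 -0.1094  0.1773] F [ 0.2 -0.4 -1.3] q [-0.38  0.53  1.61 -0.    1.    1.24] rows 0.2
travel [ 0.0013 -0.0009  0.0091] turn [-0.0001  0.0006  0.0008]
16091 [[0.532, -0.135, 0.171], [0.593, -0.111, 0.211], [0.629, -0.085, 0.213]] [0.16878019 0.17886935]
```

View pics/end.png

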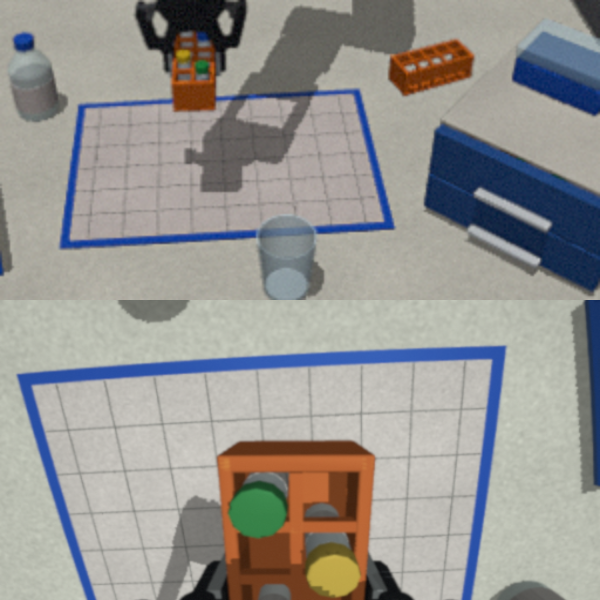

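The final view shows the upper drawer flush with the lower one. The rack is level to about 0.2° with its top at 0.212 m, so the underside is about 16 cm above the pad. The tubes I can see are seated, and the beaker and bottle are standing. Handing in.

```bash
python3 -c "
from station import manip
print(manip.sign_off())"
```

```text
the job is handed in; nothing more can be done
None
```

I pushed the drawer fully home past its catch, and the arm is holding the rack level and still about 16 cm above the pad. Green, yellow and blue tubes showed seated in the last pictures; the red one was hidden from view. The arm touched none of the gel tank, beaker or bottle, though the tank was out of the last view; the job was handed in at about 11.5 s of the 64 s.

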